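# Set out a two-lane paint drawdown

## Task

Set out the drawdown board for a side-by-side paint test: slide the black-and-white test panel, straight along the board's middle, under the sprung clip at the far end until it is home against the stop, then stand the film applicator across the middle of the panel, in line with the two blue vial cups. Stand the vial with the pink cap disc in the cup left of the panel and the one with the yellow disc in the cup right of it (as seen from the robot), keeping both upright all the way. Leave the amber bottle and the roll of tape behind the board where they are.

Things in the scene. Friction and masses are not known exactly. Their poses are not given: they have to be found in the camera images.
- board: Fixed drawdown board, 220 x 224 mm, dark rubber bed. Origin: centre of its underside; x to the far (clip) end, y to the robot's left, z up. Bed top 14 mm above the origin. The panel belongs on the line y = 0; a stop bar (7 mm high) has its near face at x = +78 mm, so the panel is home with its centre at x = +8 mm. The clip covers x = 40 to 111, y = -50 to 50 mm. Clip hinge at x = +100, z = 26 mm.
- clip (a joint): Lift of the sprung steel clip, rad: 0 shut, about 0.10 with the panel under it. Shut, its pressing edge is 2 mm over the bed at board x = +62 mm; its lip slopes up towards the robot to 11 mm over the bed at x = +40 (18 mm with the panel in). A panel on the bed or up to 3 mm above it, pushed along board +x, lifts it by itself: 2 to 6 N of push.
- panel: Loose stiff test panel, 140 (x) x 60 (y) x 6 mm (z), white with a black band across the middle, lying flat; 0.1 kg. Origin: centre of its underside. Both ends are alike: either may go in first. Grip it across its 60 mm width. Fixed glassware stands near it, up to 190 mm tall in front and 270 mm behind: carry things at 300 mm.
- applicator: Two-lane film applicator: steel bar 26 (x) x 44 (y) mm, 15 mm high, with a red grip rib on top, 14 (x) x 40 (y) mm, from 15 to 46 mm above its foot; 0.16 kg. Origin: centre of its underside. Both sides are alike. Grip the rib across its 14 mm. In place its long side (y) is parallel to the board's y.
- vial_pink: Small glass screw vial with pink contents, white cap with a pink disc on top, 25 mm in diameter, 59 mm tall, standing. Origin: centre of its underside. Grip it from above by its glass, 10 to 50 mm above its foot.
- vial_yellow: Small glass screw vial with pale yellow contents, white cap with a yellow disc on top, 25 mm in diameter, 59 mm tall, standing. Origin: centre of its underside. Grip it like the other.
- cup_left: Blue ring-shaped vial cup fixed on the board left of the panel's place (board x = +8, y = +88 mm): 40 mm outside, 32 mm inside, 9 mm high; its floor is the bed. Origin: centre of its floor.
- cup_right: The same cup right of the panel's place (board x = +8, y = -88 mm). Origin: centre of its floor.
- amber_bottle: Bystander: brown screw-cap bottle, 56 mm in diameter, 111 mm tall, behind the board. Origin: centre of its underside.
- tape: Bystander: roll of tan labelling tape lying flat, 64 mm in diameter, 19 mm high, behind the board. Origin: centre of its underside.
Not all that is in view belongs to the job. What is shaped like the vial_yellow but brown or purple is not meant.

How it is judged (in metres and radians):
On the way, in this order (a step that is already met when the one before it is completed fails the run):
1. the panel is home under the clip (x of panel in the frame of board between 0 and 0.013 m and y of panel in the frame of board between -0.01 and 0.01 m and z of panel in the frame of board between 0.011 and 0.018 m and angle between the x axis of panel and the x axis of board, either way round below 0.12 rad and angle between panel's own z axis and vertical below 0.06 rad and value of joint clip between 0.06 and 0.2 rad), for 0.2 s.
2. the applicator stands across the clipped panel (all of step 1 and x of applicator in the frame of board between -0.007 and 0.023 m and y of applicator in the frame of panel between -0.009 and 0.009 m and z of applicator in the frame of panel between 0.0035 and 0.009 m and angle between the y axis of applicator and the y axis of board, either way round below 0.2 rad and angle between applicator's own z axis and vertical below 0.08 rad), for 0.2 s.
At the end, for the whole second after the job is handed in: Panel flat under the clip, within 8 mm of the stop, 10 mm of the middle line, 0.12 rad straight; applicator upright on it, within 15 mm of the cup line, 9 mm of the panel's middle, 0.2 rad square; pink vial upright in the left cup, yellow in the right; all released, at rest (all of step 2 and horizontal distance between vial_pink and cup_left below 0.008 m and z of vial_pink in the frame of cup_left between -0.003 and 0.004 m and angle between each of vial_pink, vial_yellow's own z axis and vertical below 0.1 rad and horizontal distance between vial_yellow and cup_right below 0.008 m and z of vial_yellow in the frame of cup_right between -0.003 and 0.004 m and linear speed of each of panel, applicator, vial_pink, vial_yellow below 0.01 m/s and angular speed of each of panel, applicator, vial_pink, vial_yellow below 0.2 rad/s); the robot touches nothing.
It fails at once if the amber bottle or the tape roll is disturbed (moved more than 30 mm) (distance of any of amber_bottle, tape from where it was at the start of the episode above 0.03 m).
It fails at once if a vial is tipped over (angle between any of vial_pink, vial_yellow's own z axis and vertical above 0.6 rad).
It also fails if it takes over 136 s, if anything falls off the work surface, if the arm or the gripper's body presses on something with over 40 N, if the wrist force passes 120 N, or if a joint passes its speed limit or range.

## Robot

A 6-joint arm with a two-finger parallel gripper is mounted at the origin on a cart in front of the work surface, level with it; the furniture and walls round the work are solid. World frame = base frame: x ahead of the robot, y to its left, z up, the work surface at z = 0. Lengths are in m, angles in degrees, forces in N, time in s.
With the tool pointing down it reaches from about 0.35 to 0.975 m from the base axis. Payload 17.4 kg.
Tool frame: the origin (TCP) lies at the very end of the fingers, on their centre line; the grasp point (between the pads) lies 19 mm behind it; z points along the fingers, y is the line along which they close (so a half turn about z gives the same grasp; the last joint's range is limited). The gripper opens to 85 mm and grips with 20 to 120 N. Pads are 22 mm wide; open, the fingers measure 114 mm over their backs; the gripper's body (76 mm by 85 mm) begins 54 mm behind the grasp point. The pads swing forward as they close: fully open they stand 13 mm farther back than shut.
Start: joints at [-70.978, 6.646, 82.598, -0, 90.757, -2.166], TCP at [0.244, -0.629, 0.231] pointing down, gripper open.
Joint ranges: [-162.19, 162.19], [-47.58, 125.68], [4.15, 143.07], [-65.23, 245.23], [0.69, 171.88], [-170.13, 170.13]. Speed limits (degrees/s): [108.29, 108.29, 127.2, 180, 180, 180].

## Interface

Orientations are given as a 3x3 rotation matrix whose columns are the frame's x, y, z axes.
In Python, from rig import robot, imaging gives the robot as it stands. The module is installed in compiled form; this text tells all that it offers.
- The arm moves only by the shell command python3 -m pendant 'ROWS' [OPENING]. ROWS is a JSON object whose one key "moves" holds a list of rows, each a list of 2 entries, a list of its own where there are three numbers: the shift along the tool's x, y, z in cm, then the turn, a rotation vector about the tool's x, y, z in rad. In form: {"moves": [[[tx, ty, tz], [wx, wy, wz]], ...]}. A call has 1 to 20 rows; each row shifts and turns the commanded pose from where the row before left it, along the tool's axes as they then stand; what a row does not reach is not made up. A row lasts 1/10 s, in which the tool goes at most 50 mm and 8.59 degrees, less where a joint would pass 70% of its speed; a pose out of reach is approached as far as the arm can. A call is refused whole if a number of a shift passes 5 or a number of a turn 0.15, either way. A call with a gripper value outside its range is refused whole. OPENING is the opening, from 0 (shut) to 1 (fully open), set as the call begins (- or left out, the last holds). The fingers move at their own pace and stop on an object; the grip force is fixed at half the most. Time passes only in rows, so rows that do not move let the fingers close. It gives the time, the measured TCP pose, the force, the opening and the grip force at its end, in the units of the state.
- robot.observe(): the state, without advancing time (a new reading comes with each control period).
- imaging.get_image(name): name is "scene" or "top"; returns (picture, depth): 400x640x3 uint8, blue, green, red; 400x640 float32, m along the optical axis (not along the pixel's ray), 0 where there is no reading.
- imaging.camera_model(name): a dict with "mtx" (3x3 intrinsics, pixels), "D" ([k1, k2, p1, p2, k3] as OpenCV has them; the pictures are not rectified), "R" (3x3) and "t" (3): a world point X has camera coordinates R X + t. Camera axes: x right, y down, z forward; pixel columns grow to the right and rows downward; lengths in m; the calibration is good to about 2 mm. A picture is of the moment at which its call begins. camera_model takes no time and is no camera call.
- robot.job_done(): hands the job in; it is judged then, once.
Trained networks look in the newest picture that a camera, given by its name, has taken for a name from the list of things; names that differ only in an ending like _2 or _b are one class to them, and where a whole thing is asked for, a point or a joint stands for the part that bears it (a point fixed in the world has none). Each returns a list of dicts, best first, with "confidence" (0 to 1); they miss things now and then, are a little off and sometimes report something else, mostly with a low value. They report only what shows in the picture. A call takes as long as a camera call. They do not tell look-alikes from the thing itself.
- imaging.look_for(camera, target): "rect" ([left, top, width, height] in pixels, round what is visible of it).
- imaging.regions_of(camera, target): "region" (400x640 bool, what is visible of it) and "rect" ([left, top, width, height] in pixels, round what is visible of it).
- imaging.tip_of(camera, target): "point" ([column, row] in pixels: a listed point, or the origin of a listed thing).
The state is a dict: "t": time; "qpos": joint angles; "qvel": joint speeds; "joint_torque": joint torques, N m; "eef_pos": TCP position; "ee_rot": TCP orientation; "wrist_force": force on the tool from outside, world axes, zero at the start; "ft_torque": the same for the moment, N m; "opening": opening from 0.0 (shut) to 1.0 (fully open); "gripper_force": force on a finger pad.
Only numpy, scipy, OpenCV 4.12 (cv2) and the standard library are available. Lean on these libraries where they do the work, as an engineer would, in place of code of your own. Each camera call takes 0.05 s, during which the arm holds its last target. There are 200 camera calls.

## Working session

There is one attempt and no reset: what is moved stays moved. The work goes in short steps, Python scripts to look and compute and a shell command to move; the robot and the scene stay as the last step left them, time stands still between calls to the robot, and variables do not carry over. Pictures are saved under pics/ and viewed, at most 16 in all, crops included, and the job is handed in when it is done.

```bash
mkdir -p pics; python3 - <<'E'
from rig import robot, imaging
import cv2, numpy as np
s=robot.observe(); print(s['t'],s['eef_pos'],np.round(s['ee_rot'],3).tolist(),s['opening'])
for c in('scene','top'):
    im,d=imaging.get_image(c); cv2.imwrite(f'pics/{c}0.png',im); np.save(f'{c}0.npy',d)
    m=imaging.camera_model(c); print(c,np.round(m['mtx'],1).tolist(),np.round(m['D'],3),np.round(m['R'],3).tolist(),np.round(m['t'],3))
    for n in ['board','panel','applicator','vial_pink','vial_yellow','cup_left','cup_right']:
        print(n,[(np.round(r['point']).tolist(),round(r['confidence'],2)) for r in imaging.tip_of(c,n)][:4])
E
```

```text
0.0 [ 0.24387347 -0.62920355  0.23054137] [[0.932, 0.361, -0.0], [0.361, -0.932, 0.001], [0.0, -0.001, -1.0]] 0.9996287628889515
scene [[446.2, 0.0, 320.9], [0.0, 446.2, 202.1], [0.0, 0.0, 1.0]] [-0.12  0.    0.    0.    0.  ] [[-0.684, -0.729, 0.02], [-0.421, 0.372, -0.827], [0.595, -0.574, -0.562]] [0.426 0.28  0.709]
board [([396.0, 191.0], 0.93), ([379.0, 251.0], 0.5)]
panel [([256.0, 241.0], 0.85), ([380.0, 198.0], 0.55)]
applicator [([214.0, 281.0], 0.57)]
vial_pink [([334.0, 228.0], 0.52)]
vial_yellow [([378.0, 253.0], 0.72), ([353.0, 288.0], 0.71), ([362.0, 267.0], 0.69), ([373.0, 229.0], 0.67)]
cup_left [([377.0, 199.0], 0.66)]
cup_right [([414.0, 170.0], 0.65)]
top [[410.6, 0.0, 317.0], [0.0, 410.6, 197.7], [0.0, 0.0, 1.0]] [-0.012  0.     0.     0.     0.   ] [[-0.048, -0.999, -0.002], [-0.943, 0.046, -0.33], [0.33, -0.014, -0.944]] [0.071 0.552 0.905]
board [([412.0, 203.0], 0.69), ([446.0, 197.0], 0.68)]
panel [([261.0, 181.0], 0.73)]
applicator [([210.0, 203.0], 0.74), ([258.0, 180.0], 0.54)]
vial_pink [([321.0, 214.0], 0.66), ([429.0, 143.0], 0.33)]
vial_yellow [([308.0, 259.0], 0.64), ([281.0, 274.0], 0.59), ([337.0, 187.0], 0.58), ([334.0, 257.0], 0.56)]
cup_left [([379.0, 207.0], 0.58)]
cup_right [([444.0, 198.0], 0.62)]
```

View pics/top0.png

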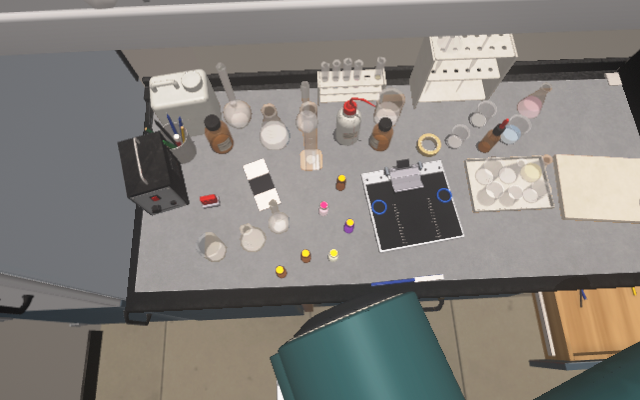

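View pics/scene0.png

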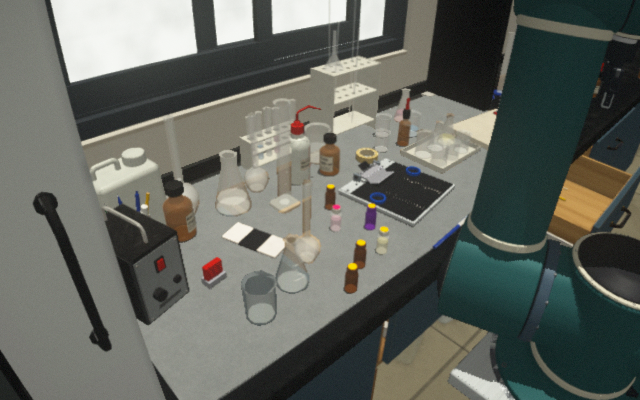

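Top view: board around (412,205) with cups at (379,207) and (444,195). The panel is at (262,184), the applicator at (209,200), the pink vial at (324,208) and the clear yellow vial at (334,255). The brown and purple look-alikes are at (341,182), (349,226), (306,256) and (281,271).

```bash
cat > h.py <<'E'
from rig import robot, imaging
import cv2, numpy as np
def ray(c,px,z):
    """pixels -> world points on plane z"""
    m=imaging.camera_model(c); K,D,R,t=[np.array(m[k],float) for k in('mtx','D','R','t')]
    p=cv2.undistortPoints(np.array(px,float).reshape(-1,1,2),K,D)[:,0]
    d=np.c_[p,np.ones(len(p))]@R; o=-R.T@t
    return o+d*((z-o[2])/d[:,2])[:,None]
def cloud(c,d):
    """world xyz per pixel"""
    m=imaging.camera_model(c); K,D,R,t=[np.array(m[k],float) for k in('mtx','D','R','t')]
    v,u=np.mgrid[:400,:640]
    p=cv2.undistortPoints(np.c_[u.ravel(),v.ravel()].astype(float).reshape(-1,1,2),K,D)[:,0]
    X=(np.c_[p,np.ones(len(p))]*d.reshape(-1,1)-t)@R
    return X.reshape(400,640,3)
def proj(c,X):
    m=imaging.camera_model(c); K,D,R,t=[np.array(m[k],float) for k in('mtx','D','R','t')]
    return cv2.projectPoints(np.array(X,float).reshape(-1,1,3),cv2.Rodrigues(R)[0],t,K,D)[0][:,0]
E
python3 - <<'E'
from h import *
out={}
for c in('top','scene'):
    im,d=imaging.get_image(c); X=cloud(c,d)
    for n,h in [('panel',.006),('applicator',.046),('vial_pink',.059),('vial_yellow',.059),('cup_left',.023),('cup_right',.023),('board',.014)]:
        for r in imaging.regions_of(c,n)[:5]:
            m=r['region']; 
            if m.sum()<5: continue
            P=X[m&(d>0)]; top=P[P[:,2]>h-.008]
            cs=cv2.findContours(m.astype(np.uint8),0,cv2.CHAIN_APPROX_NONE)[0]
            k=max(cs,key=cv2.contourArea)[:,0]
            w=ray(c,k,h)[:,:2]; R=cv2.minAreaRect((w*1000).astype(np.float32))
            print(c,n,round(r['confidence'],2),r['rect'],'rect',np.round(R[0]),np.round(R[1]),round(R[2],1),'med',np.round(np.median(top,0),3) if len(top) else '', 'zmax',round(P[:,2].max(),3) if len(P) else '')
im=cv2.imread('pics/top0.png')
a=cv2.resize(im[140:280,190:470],None,fx=2.85,fy=2.85,interpolation=cv2.INTER_CUBIC); cv2.imwrite('pics/crop1.png',a)
E
```

```text
top panel 0.67 [240.8, 158.7, 40.9, 49.9] rect [634. 192.] [142.  60.] 19.1 med [0.634 0.194 0.007] zmax 0.014
top panel 0.53 [327.3, 250.0, 11.6, 9.5] rect [429.  11.] [23. 28.] 86.7 med [0.421 0.012 0.058] zmax 0.064
top applicator 0.54 [201.1, 193.3, 21.9, 13.8] rect [578. 316.] [35. 45.] 13.5 med [0.586 0.321 0.046] zmax 0.051
top vial_pink 0.45 [243.2, 155.2, 36.8, 55.9] rect [611. 185.] [132.  58.] 19.0 med [0.525 0.144 0.185] zmax 0.188
top vial_pink 0.42 [318.9, 202.0, 6.8, 15.1] rect [540.  29.] [15. 32.] 87.1 med [0.544 0.029 0.061] zmax 0.064
top vial_pink 0.41 [415.3, 129.8, 25.3, 28.8] rect [ 702. -257.] [62. 71.] 58.3 med  zmax 0.026
top vial_yellow 0.63 [324.1, 248.5, 14.3, 10.6] rect [420.  13.] [22. 29.] 86.7 med [0.425 0.012 0.06 ] zmax 0.064
top vial_yellow 0.54 [300.8, 251.3, 11.3, 11.0] rect [422.  79.] [24. 32.] 87.5 med [0.428 0.08  0.06 ] zmax 0.064
top vial_yellow 0.41 [276.4, 267.7, 11.1, 8.5] rect [387. 139.] [29. 23.] 43.0 med [0.39  0.142 0.06 ] zmax 0.064
top cup_left 0.43 [370.9, 199.0, 11.8, 16.0] rect [ 546. -114.] [36. 36.] 84.7 med [ 0.543 -0.11   0
[... 1320 characters left out ...]
low 0.73 [363.3, 206.7, 12.5, 22.9] rect [473.  -2.] [23. 97.] 39.4 med [ 0.494 -0.03   0.058] zmax 0.062
scene vial_yellow 0.55 [347.0, 264.9, 10.0, 25.5] rect [372. 164.] [23. 76.] 43.1 med [0.387 0.145 0.06 ] zmax 0.063
scene vial_yellow 0.49 [324.4, 185.7, 11.1, 21.5] rect [583.  12.] [20. 99.] 45.4 med [ 0.611 -0.017  0.058] zmax 0.062
scene cup_left 0.45 [337.7, 159.4, 118.6, 65.9] rect [ 557. -188.] [260. 251.] 9.8 med [ 0.567 -0.192  0.017] zmax 0.062
scene cup_right 0.35 [368.2, 194.4, 17.5, 12.4] rect [ 541. -109.] [34. 45.] 41.6 med [ 0.542 -0.11   0.02 ] zmax 0.025
scene board 0.73 [339.4, 159.0, 117.0, 63.7] rect [ 564. -199.] [254. 247.] 8.8 med [ 0.544 -0.184  0.014] zmax 0.06
```

View pics/crop1.png

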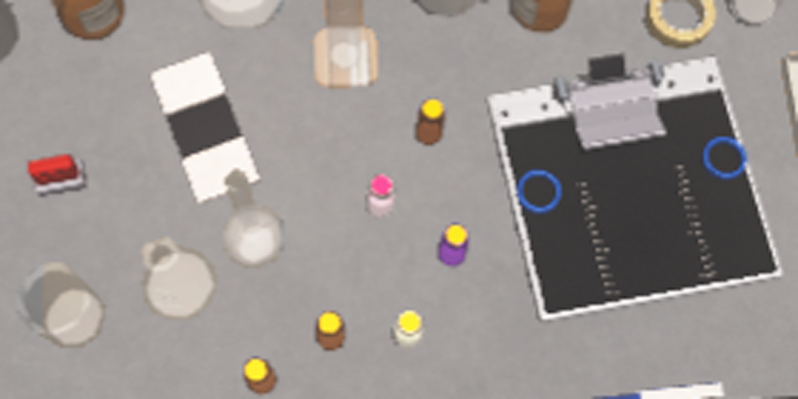

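```bash
python3 - <<'E'
from h import *
def blobs(m,amin):
    n,l,s,c=cv2.connectedComponentsWithStats(m.astype(np.uint8))
    return [(l==i) for i in range(1,n) if s[i,4]>=amin]
for c in('top','scene'):
    im,d=imaging.get_image(c); X=cloud(c,d)
    hsv=cv2.cvtColor(im,cv2.COLOR_BGR2HSV); H,S,V=[hsv[...,i].astype(int) for i in range(3)]
    box=np.zeros((400,640),bool)
    if c=='top': box[140:290,190:470]=1
    else: box[150:300,190:460]=1
    def rep(name,m,h,amin):
        for b in blobs(m&box,amin):
            k=max(cv2.findContours(b.astype(np.uint8),0,cv2.CHAIN_APPROX_NONE)[0],key=len)[:,0]
            w=ray(c,k,h)[:,:2]; R=cv2.minAreaRect((w*1000).astype(np.float32)); v,u=np.nonzero(b)
            cen=ray(c,np.c_[u,v],h)[:,:2].mean(0)*1000
            e=cv2.fitEllipse((w*1000).astype(np.float32)) if len(w)>5 else [0,0,0]
            print(c,name,b.sum(),'px',u.mean().round(),v.mean().round(),'rect',np.round(R[0],1),np.round(R[1]),round(R[2],1),'cen',np.round(cen,1),'ell',np.round(e[0],1),np.round(e[1]))
    rep('blue',(H>100)&(H<128)&(S>130),.021,25)
    rep('red',((H<8)|(H>172))&(S>150)&(V>120),.046,20)
    rep('pink',(H>150)&(H<173)&(S>100)&(V>150),.059,6)
    rep('yel',(H>20)&(H<32)&(S>150)&(V>150),.059,10)
    rep('white',(S<30)&(V>195),.006,80)
    rep('dark',(V<60)&(S<90),.006 if c=='top' else .006,120)
    rep('boarddark',(V<70),.014,1000)
    rep('blk',(V<60),.006,120)
E
```

```text
top blue 76 px 443.0 195.0 rect [ 572.1 -291. ] [37. 39.] 87.2 cen [ 572.1 -289.7] ell [ 572.4 -290.6] [36. 40.]
top blue 83 px 379.0 207.0 rect [ 547.5 -117.3] [36. 39.] 84.7 cen [ 547.8 -117.2] ell [ 548.1 -116.9] [38. 39.]
top blue 87 px 394.0 282.0 rect [ 353.9 -131.5] [  5. 106.] 3.4 cen [ 354.3 -136. ] ell [ 354.4 -136.8] [  5. 100.]
top red 93 px 207.0 198.0 rect [582.6 322.8] [20. 39.] 7.3 cen [583.9 323.8] ell [583.5 324.7] [19. 40.]
top pink 34 px 323.0 204.0 rect [548.8  28.9] [15. 13.] 87.2 cen [549.   28.1] ell [548.9  28.2] [14. 16.]
top yel 34 px 341.0 178.0 rect [619.4 -21.1] [16. 14.] 87.2 cen [619.4 -21.9] ell [619.4 -21.7] [15. 16.]
top yel 31 px 350.0 222.0 rect [501.3 -34.1] [12. 13.] 87.2 cen [500.9 -34.3] ell [500.9 -34.3] [13. 14.]
top yel 42 px 305.0 253.0 rect [429.1  78.8] [16. 15.] 42.2 cen [428.5  78.6] ell [428.3  78.5] [15. 17.]
top yel 31 px 333.0 253.0 rect [425.8  10.1] [12. 12.] 87.2 cen [425.7  10.3] ell [425.7  10.3] [13. 14.]
top yel 44 px 279.0 269.0 rect [392.3 141. ] [17. 14.] 87.2 cen [391.9 141.6] ell [391.9 141.6] [15. 17.]
top white 127 px
[... 3952 characters left out ...]

scene boarddark 2509 px 405.0 191.0 rect [ 537.7 -207.4] [177. 212.] 7.9 cen [ 525.5 -201.8] ell [ 531.  -207.4] [204. 231.]
scene boarddark 3130 px 424.0 277.0 rect [284.8  -8.6] [324. 124.] 90.0 cen [304.1  18.8] ell [304.2   5.5] [124. 292.]
scene blk 536 px 205.0 168.0 rect [973.6 109.7] [ 83. 138.] 60.7 cen [972.9 112.1] ell [974.1 110.9] [ 79. 133.]
scene blk 2386 px 405.0 191.0 rect [ 545.2 -217.7] [179. 212.] 7.8 cen [ 532.4 -212.8] ell [ 537.6 -218.4] [206. 231.]
scene blk 2897 px 422.0 277.0 rect [288.2 -16.6] [328. 125.] 89.7 cen [310.8  13.7] ell [306.2  -8.8] [124. 303.]
scene blk 310 px 254.0 239.0 rect [630.5 192.7] [41. 59.] 19.4 cen [630.4 193.6] ell [630.4 193.3] [45. 66.]
```

```bash
cat >> h.py <<'E'
def togo(x,y,z,yaw):
    """shift (cm, tool axes) and turn about tool z left to reach a tool-down pose"""
    s=robot.observe(); R=np.array(s['ee_rot']); p=np.array(s['eef_pos'])
    a=np.degrees(np.arctan2(R[1,0],R[0,0])); Rt=cv2.Rodrigues(np.array([0,0,np.radians(yaw)]))[0]@np.diag([1,-1,-1.])
    w=cv2.Rodrigues(R.T@Rt)[0].ravel()
    print('t',round(s['t'],2),'p',np.round(p,4),'yaw',round(a,2),'F',np.round(s['wrist_force'],1),'op',round(s['opening'],3),'gf',round(s['gripper_force'],1))
    print('  shift in present axes cm',np.round(R.T@(np.array([x,y,z])-p)*100,2),'in final axes',np.round(Rt.T@(np.array([x,y,z])-p)*100,2),'turn',np.round(w,3),'q6',round(s['qpos'][5],1))
E
python3 -m pendant '{"moves": [[[0,0,-3.5],[0,0,0]],[[0,0,-3.5],[0,0,0.035]],[[3.55,-3.47,0],[0,0,0]],[[3.55,-3.47,0],[0,0,0]],[[3.55,-3.47,0],[0,0,0]],[[3.55,-3.47,0],[0,0,0]],[[3.55,-3.47,0],[0,0,0]],[[3.55,-3.47,0],[0,0,0]],[[3.55,-3.47,0],[0,0,0]],[[3.55,-3.47,0],[0,0,0]],[[3.55,-3.47,0],[0,0,0]],[[3.55,-3.47,0],[0,0,0]],[[3.55,-3.47,0],[0,0,0]],[[3.55,-3.47,0],[0,0,0]],[[3.55,-3.47,0],[0,0,0]],[[3.55,-3.47,0],[0,0,0]],[[3.55,-3.47,0],[0,0,0]],[[3.55,-3.47,0],[0,0,0]],[[3.55,-3.47,0],[0,0,0]],[[3.55,-3.47,0],[0,0,0]]]}' 0.85
python3 -c "
from h import *
togo(.6136,.185,.03,19.2)"
```

```text
t: 3.7
eef_pos: [0.6428, 0.1727, 0.3014]
ee_rot: [[0.944, 0.329, 0.0], [0.329, -0.944, 0.0], [0.0, 0.0, -1.0]]
wrist_force: [0.1, -0.4, 1.0]
opening: 0.849
gripper_force: 0.0
t 3.7 p [0.6428 0.1727 0.3014] yaw 19.2 F [ 0.1 -0.4  1. ] op 0.849 gf 0.0
  shift in present axes cm [-2.36 -2.13 27.14] in final axes [-2.35 -2.13 27.14] turn [ 0. -0. -0.] q6 83.6
```

```bash
python3 -m pendant '{"moves": [[[-2.36,-2.13,0],[0,0,0]],[[0,0,0],[0,0,0]],[[0,0,4.5],[0,0,0]],[[0,0,4.5],[0,0,0]],[[0,0,4.5],[0,0,0]],[[0,0,4.5],[0,0,0]],[[0,0,4.5],[0,0,0]],[[0,0,3.5],[0,0,0]],[[0,0,0],[0,0,0]],[[0,0,0],[0,0,0]]]}' 0.85
python3 -c "
from h import *
im,d=imaging.get_image('scene'); cv2.imwrite('pics/s2.png',cv2.resize(im[120:320,140:460],None,fx=2.4,fy=2.4,interpolation=2))
togo(.6136,.185,-.003,19.2)"
```

```text
t: 4.7
eef_pos: [0.6134, 0.1826, 0.0426]
ee_rot: [[0.945, 0.328, 0.0], [0.328, -0.945, 0.0], [0.0, 0.0, -1.0]]
wrist_force: [0.9, 1.1, 1.2]
opening: 0.85
gripper_force: 0.0
t 4.75 p [0.6141 0.1829 0.0439] yaw 19.17 F [ 0.4 -0.4  0.8] op 0.847 gf 0.0
  shift in present axes cm [ 0.01 -0.21  4.69] in final axes [ 0.03 -0.21  4.69] turn [ 0.    -0.003 -0.001] q6 85.1
```

View pics/s2.png

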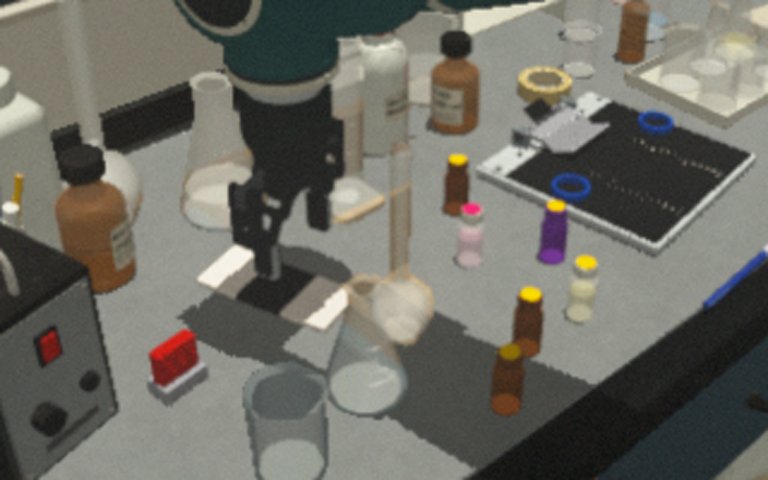

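```bash
python3 -m pendant '{"moves": [[[0,-0.2,1.5],[0,0,0]],[[0,0,1.5],[0,0,0]],[[0,0,0.8],[0,0,0]],[[0,0,0.4],[0,0,0]],[[0,0,0.4],[0,0,0]],[[0,0,0],[0,0,0]],[[0,0,0],[0,0,0]]]}'
python3 -c "
from h import *
togo(.6136,.185,-.003,19.2)"
```

```text
t: 5.45
eef_pos: [0.6125, 0.1848, -0.0044]
ee_rot: [[0.944, 0.329, 0.0], [0.329, -0.944, 0.0], [0.0, 0.0, -1.0]]
wrist_force: [-0.4, -0.5, -0.8]
opening: 0.85
gripper_force: 0.0
t 5.45 p [ 0.6125  0.1848 -0.0044] yaw 19.18 F [-0.4 -0.5 -0.8] op 0.85 gf 0.0
  shift in present axes cm [ 0.11  0.02 -0.14] in final axes [ 0.11  0.02 -0.14] turn [ 0. -0. -0.] q6 85.3
```

```bash
python3 -m pendant '{"moves": [[[0,0,0],[0,0,0]],[[0,0,0],[0,0,0]],[[0,0,0],[0,0,0]],[[0,0,0],[0,0,0]],[[0,0,0],[0,0,0]],[[0,0,0],[0,0,0]],[[0,0,0],[0,0,0]],[[0,0,0],[0,0,0]]]}' 0.5
python3 -m pendant '{"moves": [[[0,0,-0.5],[0,0,0]],[[0,0,-1],[0,0,0]],[[0,0,-1.5],[0,0,0]],[[0,0,-2],[0,0,0]],[[0,0,0],[0,0,0]],[[0,0,0],[0,0,0]]]}'
python3 - <<'E'
from h import *
togo(.6136,.185,.30,19.2)
im,d=imaging.get_image('scene'); cv2.imwrite('pics/s3.png',cv2.resize(im[180:290,170:330],None,fx=4,fy=4,interpolation=2))
E
```

```text
t: 6.25
eef_pos: [0.6128, 0.1849, -0.0036]
ee_rot: [[0.944, 0.329, 0.001], [0.329, -0.944, 0.0], [0.001, 0.0, -1.0]]
wrist_force: [-3.0, -1.3, 6.9]
opening: 0.674
gripper_force: 64.4
t: 6.85
eef_pos: [0.6126, 0.1848, 0.046]
ee_rot: [[0.944, 0.329, 0.001], [0.329, -0.944, 0.0], [0.001, 0.0, -1.0]]
wrist_force: [-0.3, -0.1, -1.3]
opening: 0.677
gripper_force: 64.2
t 6.85 p [0.6126 0.1848 0.046 ] yaw 19.18 F [-0.3 -0.1 -1.3] op 0.677 gf 64.2
  shift in present axes cm [ 1.40e-01  2.00e-02 -2.54e+01] in final axes [ 1.00e-01  2.00e-02 -2.54e+01] turn [ 0.    -0.001 -0.   ] q6 85.3
```

View pics/s3.png

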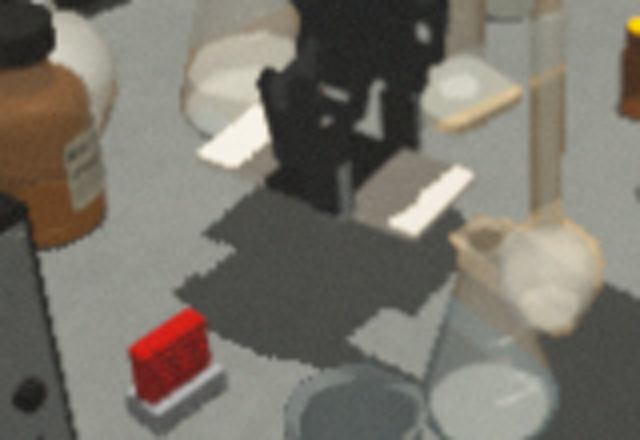

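```bash
python3 -m pendant '{"moves": [[[0,0,-4],[0,0,0]],[[0,0,-4.5],[0,0,0]],[[0,0,-4.5],[0,0,0]],[[0,0,-4.5],[0,0,0]],[[0,0,-4.5],[0,0,0]],[[0,0,-3.4],[0,0,0]],[[0,0,0],[0,0,0.1]],[[0,0,0],[0,0,0.1]],[[-1.57,3.43,0],[0,0,0]],[[-1.57,3.43,0],[0,0,0]],[[-1.57,3.43,0],[0,0,0]],[[-1.57,3.43,0],[0,0,0]],[[-1.57,3.43,0],[0,0,0]],[[-1.57,3.43,0],[0,0,0]],[[-1.57,3.43,0],[0,0,0]],[[-1.57,3.43,0],[0,0,0]],[[-1.57,3.43,0],[0,0,0]],[[-1.57,3.43,0],[0,0,0]],[[-1.57,3.43,0],[0,0,0]],[[0,0,0],[0,0,0]]]}'
python3 -m pendant '{"moves": [[[0,0,0],[0,0,0]],[[0,0,0],[0,0,0]]]}' >/dev/null
python3 -c "
from h import *
togo(.4927,-.2122,.013,7.8)"
```

```text
t: 8.9
eef_pos: [0.4906, -0.2155, 0.2981]
ee_rot: [[0.991, 0.131, -0.002], [0.131, -0.991, -0.0], [-0.002, -0.0, -1.0]]
wrist_force: [0.5, 0.5, -2.1]
opening: 0.675
gripper_force: 65.0
t 9.1 p [ 0.4921 -0.2118  0.2988] yaw 7.75 F [ 0.1  0.5 -0.7] op 0.671 gf 65.0
  shift in present axes cm [ 0.07  0.07 28.58] in final axes [ 0.06  0.05 28.58] turn [-0.001  0.001 -0.001] q6 56.2
```

```bash
python3 -m pendant '{"moves": [[[0,0,4.5],[0,0,0]],[[0,0,4.5],[0,0,0]],[[0,0,4.5],[0,0,0]],[[0,0,4.5],[0,0,0]],[[0,0,4],[0,0,0]],[[0,0,2.5],[0,0,0]],[[0,0,1.5],[0,0,0]],[[0,0,0],[0,0,0]],[[0,0,0],[0,0,0]]]}'
python3 - <<'E'
from h import *
togo(.4927,-.2122,.013,7.8)
im,d=imaging.get_image('top'); X=cloud('top',d); np.save('t4.npy',d)
cv2.imwrite('pics/t4.png',cv2.resize(im[140:270,340:490],None,fx=4,fy=4,interpolation=2))
E
```

```text
t: 10.0
eef_pos: [0.4926, -0.2122, 0.0405]
ee_rot: [[0.991, 0.135, 0.001], [0.135, -0.991, -0.0], [0.001, 0.001, -1.0]]
wrist_force: [-0.2, -0.2, -0.9]
opening: 0.679
gripper_force: 65.0
t 10.0 p [ 0.4926 -0.2122  0.0405] yaw 7.76 F [-0.2 -0.2 -0.9] op 0.679 gf 65.0
  shift in present axes cm [0.01 0.   2.75] in final axes [0.01 0.   2.75] turn [ 0.001 -0.001 -0.001] q6 56.2
```

View pics/t4.png

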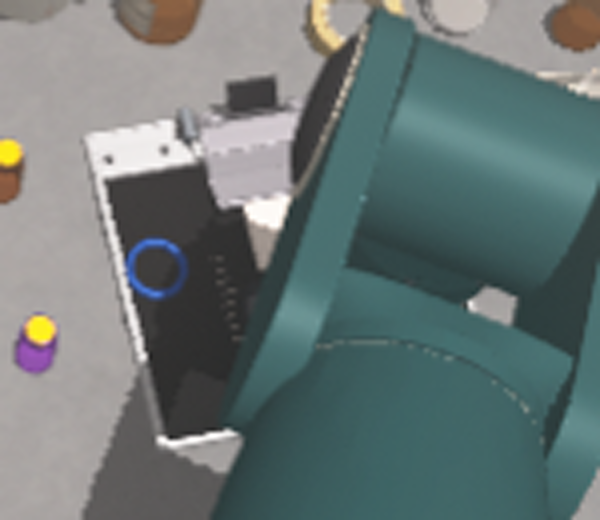

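```bash
python3 - <<'E'
from h import *
print(ray('top',[[340+245/4,140+200/4]],.049), proj('top',[[.5782,-.1702,.049]]))
d=np.load('t4.npy'); X=cloud('top',d); 
im=cv2.imread('pics/t4.png')
# panel top points visible near corner
P=X[185:200,398:412].reshape(-1,3); P=P[(P[:,2]>.04)&(P[:,2]<.056)]; print(len(P),P.min(0),P.max(0),np.median(P,0))
# board frame clip lip points
bx=np.array([.9907,.1357]);by=np.array([-.1357,.9907]);o=np.array([.5507,-.2043])
d0=np.load('top0.npy');X0=cloud('top',d0)
Q=X0[150:260,355:470].reshape(-1,3);b=np.c_[(Q[:,:2]-o)@bx,(Q[:,:2]-o)@by,Q[:,2]]
for lo in range(-125,125,10):
    m=(b[:,0]>lo/1e3)&(b[:,0]<lo/1e3+.01)&(abs(b[:,1])<.03); 
    if m.any(): print(lo,np.round(np.percentile(b[m,2],[5,50,95]),3),end=' ')
E
```

```text
[[ 0.58134306 -0.17401155  0.049     ]] [[399.91309429 191.21661628]]
93 [ 0.55468428 -0.19889368  0.0446975 ] [ 0.58302613 -0.16999178  0.05473649] [ 0.57032878 -0.18266155  0.05104439]
-125 [-0.002  0.001  0.004] -115 [-0.001  0.002  0.012] -105 [0.01  0.014 0.018] -95 [0.012 0.015 0.018] -85 [0.012 0.015 0.019] -75 [0.012 0.015 0.018] -65 [0.013 0.015 0.018] -55 [0.012 0.015 0.018] -45 [0.012 0.015 0.018] -35 [0.012 0.015 0.018] -25 [0.012 0.015 0.018] -15 [0.011 0.015 0.018] -5 [0.012 0.015 0.018] 5 [0.012 0.015 0.018] 15 [0.012 0.015 0.018] 25 [0.012 0.015 0.018] 35 [0.013 0.016 0.03 ] 45 [0.022 0.025 0.029] 55 [0.018 0.022 0.024] 65 [0.018 0.022 0.027] 75 [0.024 0.028 0.032] 85 [0.026 0.028 0.031] 95 [0.026 0.03  0.034] 105 [0.028 0.036 0.041] 115 [-0.     0.039  0.043]
```

```bash
python3 -m pendant '{"moves": [[[0,-0.15,1],[0,0,0]],[[0,0,1],[0,0,0]],[[0,0,0.5],[0,0,0]],[[0,0,0.35],[0,0,0]],[[0,0,0],[0,0,0]],[[0,0,0],[0,0,0]]]}'
python3 -m pendant '{"moves": [[[0.5,0,0],[0,0,0]],[[0.5,0,0],[0,0,0]],[[0.5,0,0],[0,0,0]],[[0.5,0,0],[0,0,0]],[[0.5,0,0],[0,0,0]],[[0.5,0,0],[0,0,0]],[[0.5,0,0],[0,0,0]],[[0,0,0],[0,0,0]],[[0,0,0],[0,0,0]]]}'
```

```text
t: 10.65
eef_pos: [0.4917, -0.2109, 0.0108]
ee_rot: [[0.991, 0.134, 0.0], [0.134, -0.991, -0.0], [0.0, 0.0, -1.0]]
wrist_force: [0.0, -0.7, -0.6]
opening: 0.674
gripper_force: 65.0
t: 11.55
eef_pos: [0.5267, -0.206, 0.0108]
ee_rot: [[0.991, 0.135, 0.001], [0.135, -0.991, 0.0], [0.001, -0.0, -1.0]]
wrist_force: [2.0, 0.6, -0.4]
opening: 0.673
gripper_force: 65.0
```

```bash
python3 -m pendant '{"moves": [[[0.3,0,0],[0,0,0]],[[0.3,0,0],[0,0,0]],[[0.2,0,0],[0,0,0]],[[0,0,0],[0,0,0]],[[0,0,0],[0,0,0]]]}'; python3 -m pendant '{"moves": [[[0.2,0,0],[0,0,0]],[[0,0,0],[0,0,0]],[[0,0,0],[0,0,0]]]}'; python3 -m pendant '{"moves": [[[0.2,0,0],[0,0,0]],[[0,0,0],[0,0,0]],[[0,0,0],[0,0,0]]]}'
```

```text
t: 12.05
eef_pos: [0.5345, -0.205, 0.0109]
ee_rot: [[0.991, 0.134, 0.001], [0.134, -0.991, 0.0], [0.001, 0.0, -1.0]]
wrist_force: [-0.4, -0.7, -1.8]
opening: 0.675
gripper_force: 64.9
t: 12.35
eef_pos: [0.5363, -0.2048, 0.0108]
ee_rot: [[0.991, 0.134, 0.0], [0.134, -0.991, 0.0], [0.0, -0.0, -1.0]]
wrist_force: [-2.4, -1.2, -2.0]
opening: 0.676
gripper_force: 65.0
t: 12.65
eef_pos: [0.5383, -0.2046, 0.0108]
ee_rot: [[0.991, 0.134, -0.0], [0.134, -0.991, -0.0], [-0.0, 0.0, -1.0]]
wrist_force: [-3.3, -1.5, -1.6]
opening: 0.675
gripper_force: 65.0
```

```bash
python3 - <<'E'
from h import *
togo(.5383,-.206,.0108,7.8)
im,d=imaging.get_image('scene'); cv2.imwrite('pics/s5.png',cv2.resize(im[140:240,330:470],None,fx=5,fy=5,interpolation=2))
E
```

```text
t 12.65 p [ 0.5383 -0.2046  0.0108] yaw 7.73 F [-3.3 -1.5 -1.6] op 0.675 gf 65.0
  shift in present axes cm [-0.02  0.14 -0.  ] in final axes [-0.02  0.14 -0.  ] turn [ 0.     0.    -0.001] q6 58.9
```

View pics/s5.png

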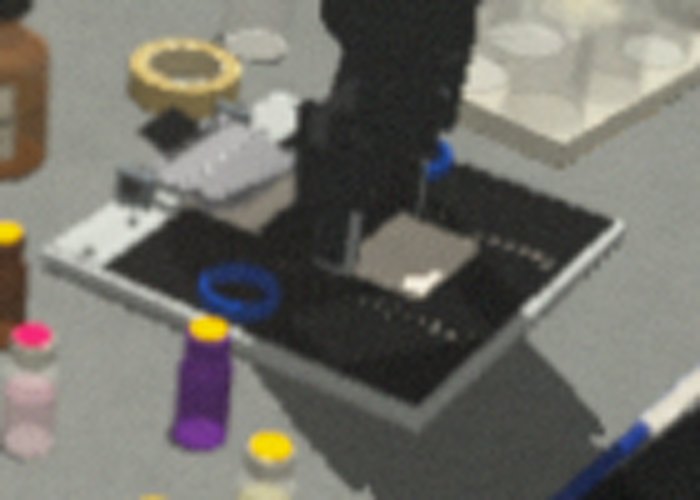

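```bash
python3 -m pendant '{"moves": [[[0.15,0,0],[0,0,0]],[[0,0,0],[0,0,0]],[[0,0,0],[0,0,0]]]}' | grep -E 'pos|wrist'; python3 -m pendant '{"moves": [[[0.15,0,0],[0,0,0]],[[0,0,0],[0,0,0]],[[0,0,0],[0,0,0]]]}'| grep -E 'pos|wrist';
```

```text
eef_pos: [0.5384, -0.2045, 0.0105]
wrist_force: [-15.5, -2.6, 2.9]
eef_pos: [0.5385, -0.2045, 0.0104]
wrist_force: [-30.1, -4.4, 11.5]
```

```bash
python3 -m pendant '{"moves": [[[-0.25,0,0],[0,0,0]],[[0,0,0],[0,0,0]]]}' | grep -E 'pos|wrist'; python3 -m pendant '{"moves": [[[0,0,0],[0,0,0]],[[0,0,0],[0,0,0]],[[0,0,0],[0,0,0]],[[0,0,0],[0,0,0]],[[0,0,-0.5],[0,0,0]],[[0,0,-1],[0,0,0]],[[0,0,-2],[0,0,0]],[[0,0,-3],[0,0,0]],[[0,0,-4],[0,0,0]],[[0,0,-4.5],[0,0,0]],[[0,0,-4.5],[0,0,0]],[[0,0,-4.5],[0,0,0]],[[0,0,-4.5],[0,0,0]],[[0,0,0],[0,0,0]]]}' 0.85
python3 -c "
from h import *
togo(.586,.322,.30,7.3+90)
togo(.586,.322,.30,7.3-90)
"
```

```text
eef_pos: [0.5383, -0.2046, 0.0107]
wrist_force: [-7.0, -0.1, -1.3]
t: 14.9
eef_pos: [0.5396, -0.2048, 0.3039]
ee_rot: [[0.991, 0.134, 0.009], [0.134, -0.991, -0.004], [0.008, 0.005, -1.0]]
wrist_force: [-0.7, -0.0, -0.2]
opening: 0.85
gripper_force: 0.0
t 14.9 p [ 0.5396 -0.2048  0.3039] yaw 7.73 F [-0.7 -0.  -0.2] op 0.85 gf 0.0
  shift in present axes cm [ 11.67 -51.58   0.22] in final axes [51.67 11.29  0.39] turn [ 0.011 -0.003 -1.563] q6 59.0
t 14.9 p [ 0.5396 -0.2048  0.3039] yaw 7.73 F [-0.7 -0.  -0.2] op 0.85 gf 0.0
  shift in present axes cm [ 11.67 -51.58   0.22] in final axes [-51.67 -11.29   0.39] turn [-0.003 -0.011  1.578] q6 59.0
```

```bash
python3 -m pendant '{"moves": [[[0,0,0],[0,0,-0.142]],[[0,0,0],[0,0,-0.142]],[[0,0,0],[0,0,-0.142]],[[0,0,0],[0,0,-0.142]],[[0,0,0],[0,0,-0.142]],[[0,0,0],[0,0,-0.142]],[[0,0,0],[0,0,-0.142]],[[0,0,0],[0,0,-0.142]],[[0,0,0],[0,0,-0.142]],[[0,0,0],[0,0,-0.142]],[[0,0,0],[0,0,-0.142]],[[0,0,0],[0,0,0]]]}' 0.6
python3 -m pendant '{"moves": [[[4.7,1.03,0],[0,0,0]],[[4.7,1.03,0],[0,0,0]],[[4.7,1.03,0],[0,0,0]],[[4.7,1.03,0],[0,0,0]],[[4.7,1.03,0],[0,0,0]],[[4.7,1.03,0],[0,0,0]],[[4.7,1.03,0],[0,0,0]],[[4.7,1.03,0],[0,0,0]],[[4.7,1.03,0],[0,0,0]],[[4.7,1.03,0],[0,0,0]],[[4.7,1.03,0],[0,0,0]],[[0,0,0],[0,0,0]],[[0,0,0],[0,0,0]],[[0,0,0],[0,0,0]]]}'
python3 - <<'E'
from h import *
togo(.586,.322,.045,97.3)
for c in('top','scene'):
    X=cloud(c,np.load(c+'0.npy')).reshape(-1,3); r=X[:,:2]-[.586,.322]
    m=(X[:,2]>.05)&(X[:,2]<.4)&(abs(r)<.12).all(1)
    Q=X[m]; g=np.round(Q/[.02,.02,1e3],0)[:,:2]
    for k in np.unique(g,axis=0): 
        z=Q[(g==k).all(1)]; print(c,k*2,len(z),round(z[:,2].max(),3),end=' | ')
E
python3 - <<'E'
from h import *
im,d=imaging.get_image('top'); cv2.imwrite('pics/t6.png',cv2.resize(im[150:260,350:475],None,fx=5,fy=5,interpolation=2)); np.save('t6.npy',d)
E
```

```text
t: 16.1
eef_pos: [0.5386, -0.2044, 0.2962]
ee_rot: [[-0.128, 0.992, 0.0], [0.992, 0.128, -0.0], [-0.0, 0.0, -1.0]]
wrist_force: [-0.4, -0.7, 0.0]
opening: 0.602
gripper_force: 0.0
t: 17.5
eef_pos: [0.5862, 0.322, 0.2961]
ee_rot: [[-0.123, 0.992, 0.0], [0.992, 0.123, -0.0], [-0.0, 0.0, -1.0]]
wrist_force: [-0.3, -0.0, 0.7]
opening: 0.601
gripper_force: 0.0
t 17.5 p [0.5862 0.322  0.2961] yaw 97.07 F [-0.3 -0.   0.7] op 0.601 gf 0.0
  shift in present axes cm [ 1.000e-02 -2.000e-02  2.511e+01] in final axes [ 1.000e-02 -2.000e-02  2.511e+01] turn [ 0.     0.    -0.004] q6 19.5
top [46. 20.] 12 0.114 | top [46. 22.] 28 0.115 | top [46. 28.] 4 0.08 | top [46. 32.] 8 0.074 | top [46. 34.] 5 0.081 | top [48. 20.] 39 0.112 | top [48. 22.] 44 0.114 | top [48. 24.] 6 0.066 | top [48. 28.] 5 0.08 | top [48. 30.] 36 0.08 | top [48. 32.] 59 0.081 | top [48. 34.] 4 0.081 | top [50. 20.] 6 0.113 | top [50. 22.] 21 0.112 | top [54. 44.] 4 0.077 | top [56. 40.] 15 0.075 | top [56. 42.] 74 0.149 | top [56. 44.] 121 0.159 | top [58. 32.] 1 0.05 | top [58. 38.] 141 0.158 | top [58. 40.] 200 0.159 | top
[... 1127 characters left out ...]
 [56. 42.] 322 0.157 | scene [56. 44.] 300 0.157 | scene [58. 38.] 194 0.158 | scene [58. 40.] 487 0.158 | scene [58. 42.] 239 0.158 | scene [58. 44.] 125 0.186 | scene [60. 38.] 18 0.157 | scene [60. 40.] 88 0.158 | scene [60. 42.] 72 0.158 | scene [60. 44.] 72 0.191 | scene [62. 38.] 1 0.156 | scene [62. 40.] 74 0.158 | scene [62. 42.] 52 0.157 | scene [62. 44.] 52 0.191 | scene [64. 40.] 52 0.158 | scene [64. 42.] 49 0.158 | scene [64. 44.] 44 0.157 | scene [66. 40.] 30 0.157 | scene [66. 42.] 50 0.158 | scene [66. 44.] 30 0.158 | scene [68. 40.] 10 0.157 | scene [68. 42.] 68 0.159 | scene [68. 44.] 11 0.158 | scene [70. 40.] 1 0.156 | scene [70. 42.] 47 0.158 | scene [70. 44.] 11 0.158 |
```

View pics/t6.png

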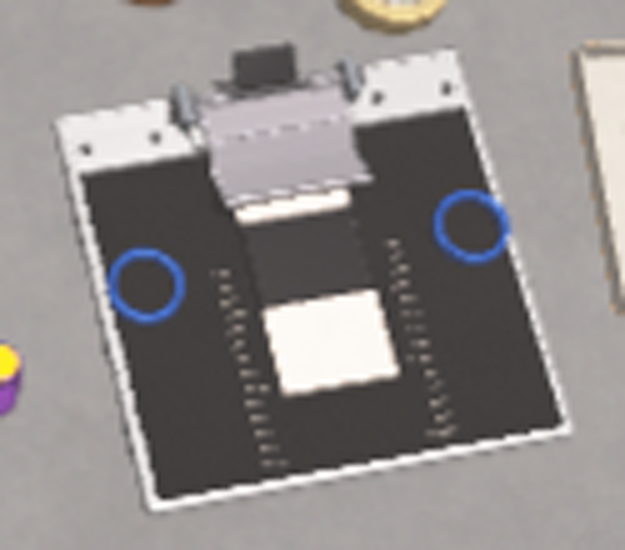

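```bash
python3 - <<'E'
from h import *
for c in('top','scene'):
    X=cloud(c,np.load(c+'0.npy')).reshape(-1,3)
    for lo in np.arange(.54,.67,.015):
        m=(X[:,2]>.06)&(X[:,2]<.2)&(X[:,0]>lo)&(X[:,0]<lo+.015)&(X[:,1]>.34)&(X[:,1]<.46)
        if m.sum()>5: print(c,round(lo,3),np.round(np.percentile(X[m,1],[1,5,20]),3),end=' ')
    m=(X[:,2]>.025)&(X[:,2]<.06)&(abs(X[:,0]-.586)<.04)&(abs(X[:,1]-.322)<.04); Q=X[m]
    t=Q[Q[:,2]>.038]; print('\n',c,'rib top',len(t),np.round(np.percentile(t,[3,50,97],axis=0),3).tolist())
E
```

```text
top 0.54 [0.432 0.435 0.437] top 0.555 [0.4   0.418 0.428] top 0.57 [0.38  0.382 0.39 ] top 0.585 [0.38  0.38  0.383] top 0.6 [0.384 0.384 0.387] top 0.615 [0.388 0.388 0.391] top 0.63 [0.392 0.392 0.394] top 0.645 [0.395 0.396 0.399] top 0.66 [0.399 0.4   0.403] 
 top rib top 92 [[0.579, 0.304, 0.04], [0.586, 0.323, 0.046], [0.594, 0.342, 0.05]]
scene 0.54 [0.433 0.435 0.439] scene 0.555 [0.4   0.411 0.424] scene 0.57 [0.381 0.383 0.391] scene 0.585 [0.385 0.389 0.403] scene 0.6 [0.388 0.392 0.404] scene 0.615 [0.392 0.396 0.406] scene 0.63 [0.398 0.4   0.41 ] scene 0.645 [0.4   0.403 0.413] scene 0.66 [0.404 0.407 0.415] 
 scene rib top 147 [[0.575, 0.307, 0.038], [0.582, 0.326, 0.045], [0.591, 0.344, 0.048]]
```

```bash
python3 -m pendant '{"moves": [[[-0.45,-0.1,0],[0,0,0]],[[0,0,4.5],[0,0,0]],[[0,0,4.5],[0,0,0]],[[0,0,4.5],[0,0,0]],[[0,0,4],[0,0,0]],[[0,0,3],[0,0,0]],[[0,0,2],[0,0,0]],[[0,0,2],[0,0,0]],[[0,0,1.5],[0,0,0]],[[0,0,1],[0,0,0]],[[0,0,0.9],[0,0,0]],[[0,0,0],[0,0,0]],[[0,0,0],[0,0,0]]]}'
python3 -m pendant '{"moves": [[[0,0,0],[0,0,0]],[[0,0,0],[0,0,0]],[[0,0,0],[0,0,0]],[[0,0,0],[0,0,0]],[[0,0,0],[0,0,0]],[[0,0,0],[0,0,0]],[[0,0,0],[0,0,0]],[[0,0,0],[0,0,0]],[[0,0,0],[0,0,0]],[[0,0,0],[0,0,0]]]}' 0.05
python3 -c "
from h import *
togo(.586,.318,.30,97.3)"
```

```text
t: 18.85
eef_pos: [0.586, 0.3182, 0.0175]
ee_rot: [[-0.126, 0.992, 0.001], [0.992, 0.126, 0.0], [0.0, 0.001, -1.0]]
wrist_force: [1.1, -0.9, 0.2]
opening: 0.602
gripper_force: 0.0
t: 19.85
eef_pos: [0.5861, 0.3182, 0.0176]
ee_rot: [[-0.126, 0.992, 0.001], [0.992, 0.126, 0.0], [0.0, 0.001, -1.0]]
wrist_force: [0.8, -0.9, 5.0]
opening: 0.156
gripper_force: 59.5
t 19.85 p [0.5861 0.3182 0.0176] yaw 97.22 F [ 0.8 -0.9  5. ] op 0.156 gf 59.5
  shift in present axes cm [-1.000e-02  1.000e-02 -2.824e+01] in final axes [-2.000e-02 -2.000e-02 -2.824e+01] turn [ 0.001 -0.    -0.001] q6 19.1
```

```bash
python3 -m pendant '{"moves": [[[0,0,-2],[0,0,0]],[[0,0,-4],[0,0,0]],[[0,0,-4.5],[0,0,0]],[[0,0,-4.5],[0,0,0]],[[0,0,-4.5],[0,0,0]],[[0,0,-4.5],[0,0,0]],[[0,0,-4.2],[0,0,-0.009]],[[0,0,0],[0,0,0]],[[0,0,0],[0,0,0]]]}'
python3 -c "
from h import *
togo(.5573,-.2072,.30,97.8)"
```

```text
t: 20.75
eef_pos: [0.5858, 0.3182, 0.2991]
ee_rot: [[-0.135, 0.991, 0.001], [0.991, 0.135, 0.0], [0.0, 0.001, -1.0]]
wrist_force: [-0.9, 0.7, -2.2]
opening: 0.154
gripper_force: 58.8
t 20.75 p [0.5858 0.3182 0.2991] yaw 97.73 F [-0.9  0.7 -2.2] op 0.154 gf 58.8
  shift in present axes cm [-51.67  -9.89  -0.12] in final axes [-51.66  -9.95  -0.09] turn [ 0.001 -0.    -0.001] q6 18.6
```

```bash
python3 -m pendant '{"moves": [[[-3,-0.6,0],[0,0,0]],[[-4.4,-0.84,0],[0,0,0]],[[-4.5,-0.86,0],[0,0,0]],[[-4.5,-0.86,0],[0,0,0]],[[-4.5,-0.86,0],[0,0,0]],[[-4.5,-0.86,0],[0,0,0]],[[-4.5,-0.86,0],[0,0,0]],[[-4.5,-0.86,0],[0,0,0]],[[-4.5,-0.86,0],[0,0,0]],[[-4.5,-0.86,0],[0,0,0]],[[-4.5,-0.86,0],[0,0,0]],[[-3.77,-0.7,0],[0,0,0]],[[0,0,0],[0,0,0]],[[0,0,0],[0,0,0]],[[0,0,4.5],[0,0,0]],[[0,0,4.5],[0,0,0]],[[0,0,4.5],[0,0,0]],[[0,0,4],[0,0,0]],[[0,0,2],[0,0,0]],[[0,0,0],[0,0,0]]]}'
python3 - <<'E'
from h import *
togo(.5573,-.2072,.0376,97.8)
for c in('scene','top'):
    im,d=imaging.get_image(c); X=cloud(c,d); p=np.array(robot.observe()['eef_pos'])
    h=cv2.cvtColor(im,cv2.COLOR_BGR2HSV).astype(int)
    m=((h[...,0]<8)|(h[...,0]>172))&(h[...,1]>130)&(h[...,2]>60)&(d>0)&(np.linalg.norm(X-p,axis=2)<.08)
    P=X[m]-p; print(c,m.sum(), np.round(np.percentile(P,[3,50,97],axis=0),3).tolist() if m.sum() else '')
    if c=='scene': cv2.imwrite('pics/s7.png',cv2.resize(im[110:220,330:470],None,fx=5,fy=5,interpolation=2))
E
```

```text
t: 22.75
eef_pos: [0.5558, -0.2052, 0.0996]
ee_rot: [[-0.136, 0.991, -0.006], [0.991, 0.136, 0.003], [0.003, -0.005, -1.0]]
wrist_force: [-0.1, 0.2, -1.5]
opening: 0.149
gripper_force: 58.7
t 22.75 p [ 0.5558 -0.2052  0.0996] yaw 97.81 F [-0.1  0.2 -1.5] op 0.149 gf 58.7
  shift in present axes cm [-0.24  0.16  6.2 ] in final axes [-0.22  0.12  6.2 ] turn [-0.005 -0.003  0.   ] q6 -30.6
scene 107 [[-0.014, 0.001, -0.001], [-0.01, 0.023, 0.017], [0.0, 0.029, 0.027]]
top 0
```

View pics/s7.png

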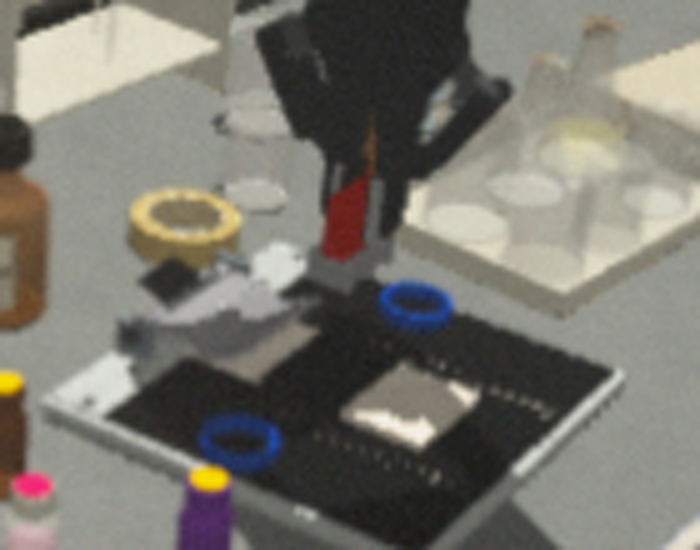

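```bash
python3 -m pendant '{"moves": [[[0,0,1.5],[0,0,0]],[[0,0,1.5],[0,0,0]],[[0,0,0],[0,0,0]],[[0,0,0],[0,0,0]],[[0,0,0],[0,0,0]]]}' >/dev/null
python3 -c "
from h import *
togo(.5573,-.2072,.0376,97.8)"
```

```text
t 23.35 p [ 0.5576 -0.2073  0.0743] yaw 97.73 F [ 0.4 -0.1 -1.5] op 0.158 gf 58.8
  shift in present axes cm [ 0.02 -0.03  3.67] in final axes [ 0.02 -0.03  3.67] turn [ 0.001  0.    -0.001] q6 -30.6
```

```bash
python3 -m pendant '{"moves": [[[0,0,1.5],[0,0,0]],[[0,0,1],[0,0,0]],[[0,0,0.5],[0,0,0]],[[0,0,0.3],[0,0,0]],[[0,0,0.2],[0,0,0]],[[0,0,0],[0,0,0]],[[0,0,0],[0,0,0]]]}'
python3 -m pendant '{"moves": [[[0,0,0.15],[0,0,0]],[[0,0,0],[0,0,0]],[[0,0,0],[0,0,0]]]}' | grep -E "pos|wrist"
```

```text
t: 24.05
eef_pos: [0.5576, -0.2073, 0.0392]
ee_rot: [[-0.135, 0.991, 0.0], [0.991, 0.135, -0.0], [-0.0, 0.0, -1.0]]
wrist_force: [-0.3, -0.7, -2.4]
opening: 0.152
gripper_force: 58.8
eef_pos: [0.5576, -0.2073, 0.0376]
wrist_force: [1.0, -0.2, -0.6]
```

```bash
python3 -m pendant '{"moves": [[[0,0,0],[0,0,0]],[[0,0,0],[0,0,0]],[[0,0,0],[0,0,0]],[[0,0,0],[0,0,0]],[[0,0,0],[0,0,0]],[[0,0,-0.5],[0,0,0]],[[0,0,-1],[0,0,0]],[[0,0,-2],[0,0,0]],[[0,0,-3],[0,0,0]],[[0,0,-4.5],[0,0,0]],[[0,0,-4.5],[0,0,0]],[[0,0,-4.5],[0,0,0]],[[0,0,0],[0,0,0]],[[0,0,0],[0,0,0]]]}' 0.35
python3 - <<'E'
from h import *
togo(.5485,.027,.20,97.8)
im,d=imaging.get_image('scene'); cv2.imwrite('pics/s8.png',cv2.resize(im[140:240,330:470],None,fx=5,fy=5,interpolation=2))
E
```

```text
t: 25.75
eef_pos: [0.5576, -0.2073, 0.2391]
ee_rot: [[-0.135, 0.991, 0.002], [0.991, 0.135, -0.001], [-0.001, 0.002, -1.0]]
wrist_force: [0.1, 0.7, -1.1]
opening: 0.349
gripper_force: 0.0
t 25.75 p [ 0.5576 -0.2073  0.2391] yaw 97.73 F [ 0.1  0.7 -1.1] op 0.349 gf 0.0
  shift in present axes cm [23.34  2.24  3.88] in final axes [23.34  2.28  3.91] turn [ 0.002  0.001 -0.001] q6 -30.6
```

View pics/s8.png

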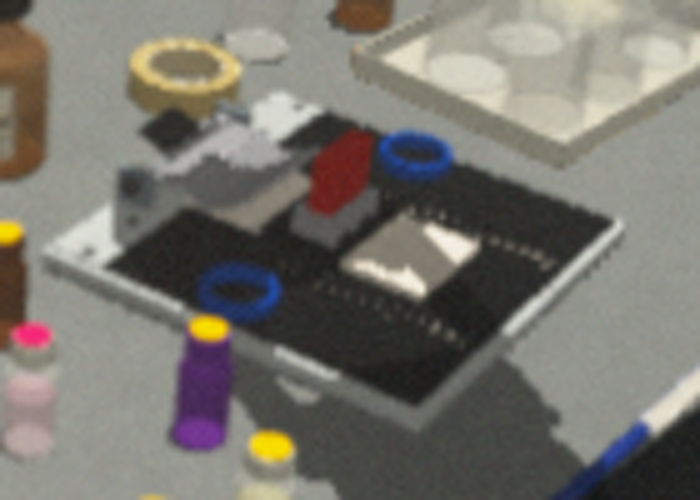

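```bash
python3 -m pendant '{"moves": [[[3.89,0.38,0],[0,0,0]],[[3.89,0.38,0],[0,0,0]],[[3.89,0.38,0],[0,0,0]],[[3.89,0.38,0],[0,0,0]],[[3.89,0.38,0],[0,0,0]],[[3.89,0.38,0],[0,0,0]],[[0,0,0],[0,0,0]],[[0,0,4.5],[0,0,0]],[[0,0,4.5],[0,0,0]],[[0,0,3],[0,0,0]],[[0,0,1],[0,0,0]],[[0,0,0],[0,0,0]],[[0,0,0],[0,0,0]],[[0,0,0],[0,0,0]]]}' 0.65
python3 - <<'E'
from h import *
togo(.5485,.027,.018,97.8)
im,d=imaging.get_image('scene'); cv2.imwrite('pics/s9.png',cv2.resize(im[140:260,270:430],None,fx=4.5,fy=4.5,interpolation=2))
E
```

```text
t: 27.2
eef_pos: [0.5494, 0.027, 0.1092]
ee_rot: [[-0.135, 0.991, 0.002], [0.991, 0.135, 0.0], [-0.0, 0.002, -1.0]]
wrist_force: [0.6, -0.9, 1.1]
opening: 0.648
gripper_force: 0.0
t 27.2 p [0.5494 0.027  0.1092] yaw 97.73 F [ 0.6 -0.9  1.1] op 0.648 gf 0.0
  shift in present axes cm [ 0.01 -0.11  9.12] in final axes [ 0.01 -0.09  9.12] turn [ 0.002  0.    -0.001] q6 -7.6
```

View pics/s9.png

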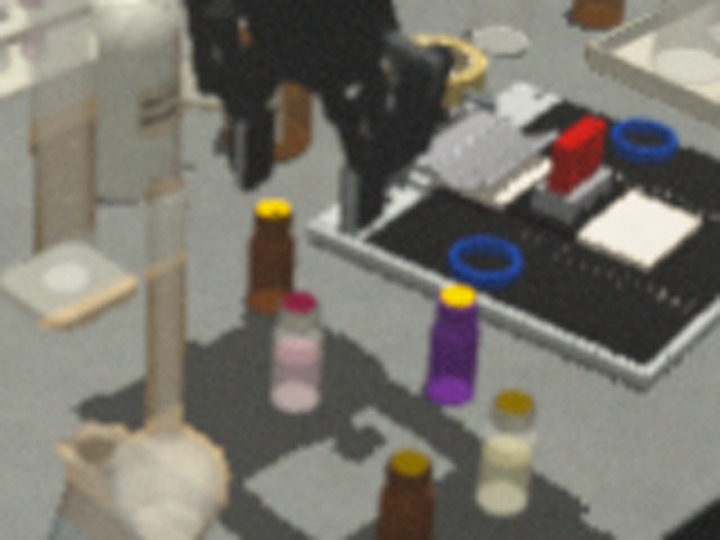

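```bash
python3 -m pendant '{"moves": [[[0,-0.1,3],[0,0,0]],[[0,0,2.5],[0,0,0]],[[0,0,2],[0,0,0]],[[0,0,1],[0,0,0]],[[0,0,0.6],[0,0,0]],[[0,0,0],[0,0,0]],[[0,0,0],[0,0,0]]]}'
python3 -m pendant '{"moves": [[[0,0,0],[0,0,0]],[[0,0,0],[0,0,0]],[[0,0,0],[0,0,0]],[[0,0,0],[0,0,0]],[[0,0,0],[0,0,0]],[[0,0,0],[0,0,0]],[[0,0,0],[0,0,0]],[[0,0,0],[0,0,0]],[[0,0,0],[0,0,0]]]}' 0.15
python3 -m pendant '{"moves": [[[0,0,-1],[0,0,0]],[[0,0,-2],[0,0,0]],[[0,0,-3],[0,0,0]],[[0,0,-3],[0,0,0]],[[0,0,-2],[0,0,0]],[[0,0,0],[0,0,0]],[[0,0,0],[0,0,0]],[[0,0,0],[0,0,0]]]}'
python3 - <<'E'
from h import *
togo(.5468,-.1172,.13,97.8)
im,d=imaging.get_image('scene'); cv2.imwrite('pics/s10.png',cv2.resize(im[140:260,270:430],None,fx=4.5,fy=4.5,interpolation=2))
E
```

```text
t: 27.95
eef_pos: [0.5482, 0.027, 0.0174]
ee_rot: [[-0.135, 0.991, 0.001], [0.991, 0.135, 0.0], [-0.0, 0.001, -1.0]]
wrist_force: [-0.3, 0.6, 0.3]
opening: 0.649
gripper_force: 0.0
t: 28.85
eef_pos: [0.548, 0.027, 0.0172]
ee_rot: [[-0.135, 0.991, 0.001], [0.991, 0.135, 0.0], [-0.0, 0.001, -1.0]]
wrist_force: [-0.9, 0.0, 6.4]
opening: 0.271
gripper_force: 58.8
t: 29.65
eef_pos: [0.5471, 0.027, 0.1252]
ee_rot: [[-0.135, 0.991, -0.001], [0.991, 0.135, -0.0], [0.0, -0.001, -1.0]]
wrist_force: [-0.5, 0.8, -0.8]
opening: 0.265
gripper_force: 58.9
t 29.65 p [0.5471 0.027  0.1252] yaw 97.73 F [-0.5  0.8 -0.8] op 0.265 gf 58.9
  shift in present axes cm [-14.28  -1.97  -0.48] in final axes [-14.28  -1.98  -0.48] turn [-0.001 -0.    -0.001] q6 -7.6
```

View pics/s10.png

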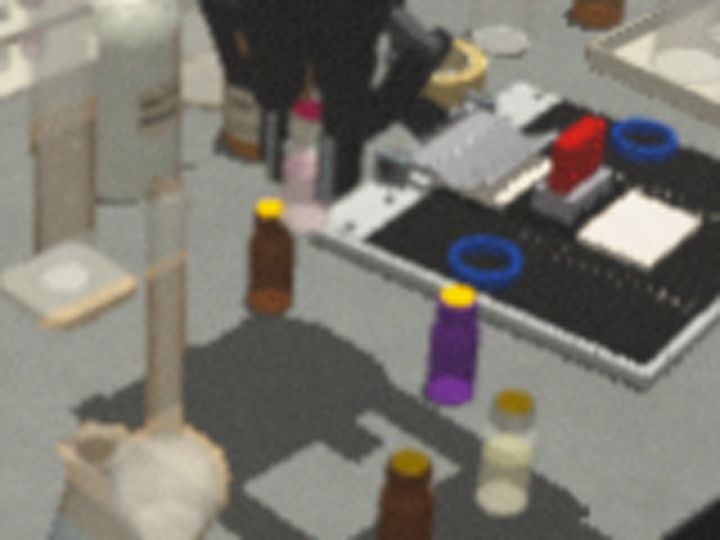

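```bash
python3 -m pendant '{"moves": [[[-2,-0.28,0],[0,0,0]],[[-3,-0.42,0],[0,0,0]],[[-3,-0.42,0],[0,0,0]],[[-3,-0.42,0],[0,0,0]],[[-2,-0.28,0],[0,0,0]],[[-1.28,-0.18,0],[0,0,0]],[[0,0,1.5],[0,0,0]],[[0,0,1.5],[0,0,0]],[[0,0,0],[0,0,0]],[[0,0,0],[0,0,0]],[[0,0,0],[0,0,0]]]}'
python3 - <<'E'
from h import *
togo(.5467,-.1172,.0312,97.8)
for c in ('scene','top'):
    im,d=imaging.get_image(c); X=cloud(c,d); p=np.array(robot.observe()['eef_pos'])
    h=cv2.cvtColor(im,cv2.COLOR_BGR2HSV).astype(int)
    m=(h[...,0]>150)&(h[...,0]<173)&(h[...,1]>90)&(h[...,2]>80)&(d>0)&(np.linalg.norm(X-p,axis=2)<.12)
    if m.sum(): v,u=np.nonzero(m); print(c,m.sum(),'cap',np.round(X[m].mean(0),4),'rel',np.round(X[m].mean(0)-p,4),ray(c,[[u.mean(),v.mean()]],p[2]+.042))
    if c=='scene': cv2.imwrite('pics/s11.png',cv2.resize(im[130:230,340:460],None,fx=5.5,fy=5.5,interpolation=2))
E
```

```text
t: 30.8
eef_pos: [0.5472, -0.1166, 0.0966]
ee_rot: [[-0.135, 0.991, 0.0], [0.991, 0.135, -0.0], [-0.0, 0.0, -1.0]]
wrist_force: [-0.8, 0.1, -0.3]
opening: 0.269
gripper_force: 58.9
t 30.8 p [ 0.5472 -0.1166  0.0966] yaw 97.78 F [-0.8  0.1 -0.3] op 0.269 gf 58.9
  shift in present axes cm [-0.05 -0.06  6.54] in final axes [-0.05 -0.06  6.54] turn [ 0.  0. -0.] q6 -22.4
scene 10 cap [ 0.5342 -0.0991  0.1232] rel [-0.013   0.0177  0.0264] [[ 0.51619164 -0.07547115  0.13879554]]
```

View pics/s11.png

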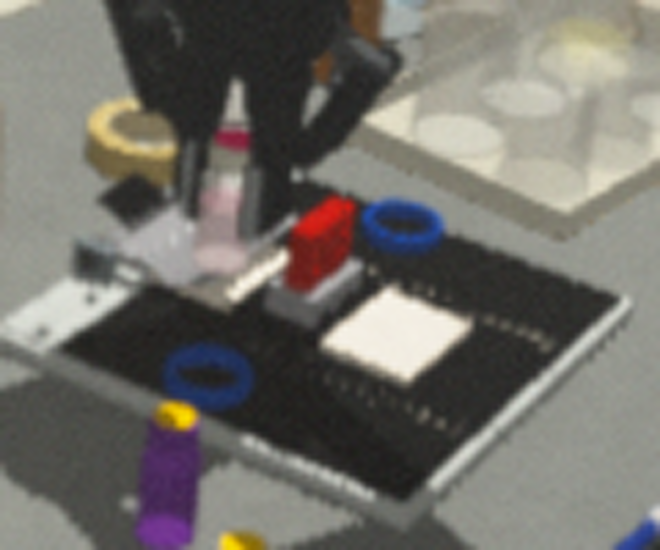

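```bash
python3 - <<'E'
from h import *
p=np.array(robot.observe()['eef_pos']); t=np.linspace(0,6.28,40)
for z in (-.0172,.042):
    q=proj('scene',np.c_[p[0]+.0125*np.cos(t),p[1]+.0125*np.sin(t),np.full(40,p[2]+z)])
    q=(q-[340,130])*5.5; print(q.min(0),q.max(0),q.mean(0))
c=(proj('scene',[[.5467,-.1172,.023]])-[340,130])*5.5; print('cup',c)
E
```

```text
[187.04129854 241.95647059] [244.84515293 271.72424934] [215.36759434 256.47573054]
[199.01388732 121.45458003] [258.64355092 149.67675591] [228.2393423  135.22092976]
cup [[205.51727294 366.39747325]]
```

```bash
python3 -m pendant '{"moves": [[[-0.05,-0.05,2],[0,0,0]],[[0,0,1.5],[0,0,0]],[[0,0,1],[0,0,0]],[[0,0,0.5],[0,0,0]],[[0,0,0.5],[0,0,0]],[[0,0,0.5],[0,0,0]],[[0,0,0.3],[0,0,0]],[[0,0,0],[0,0,0]],[[0,0,0],[0,0,0]]]}' | grep -E 'pos|wrist'
python3 -m pendant '{"moves": [[[0,0,0.15],[0,0,0]],[[0,0,0],[0,0,0]],[[0,0,0],[0,0,0]]]}' | grep -E "pos|wrist"
```

```text
eef_pos: [0.5467, -0.1178, 0.0335]
wrist_force: [-0.2, 0.3, 0.1]
eef_pos: [0.5466, -0.1178, 0.0319]
wrist_force: [-0.1, 0.4, -0.5]
```

```bash
python3 -m pendant '{"moves": [[[0,0,0.05],[0,0,0]],[[0,0,0],[0,0,0]],[[0,0,0],[0,0,0]],[[0,0,0],[0,0,0]],[[0,0,0],[0,0,0]],[[0,0,-0.5],[0,0,0]],[[0,0,-1],[0,0,0]],[[0,0,-2],[0,0,0]],[[0,0,-3],[0,0,0]],[[0,0,-4],[0,0,0]],[[0,0,-4],[0,0,0]],[[0,0,0],[0,0,0]],[[0,0,0],[0,0,0]]]}' 0.6
python3 - <<'E'
from h import *
togo(.4248,.0098,.018,97.8)
im,d=imaging.get_image('scene'); cv2.imwrite('pics/s12.png',cv2.resize(im[140:240,330:470],None,fx=5,fy=5,interpolation=2))
E
```

```text
t: 33.4
eef_pos: [0.5469, -0.1178, 0.1779]
ee_rot: [[-0.135, 0.991, 0.002], [0.991, 0.135, -0.001], [-0.001, 0.002, -1.0]]
wrist_force: [0.7, 0.3, -1.3]
opening: 0.6
gripper_force: 0.0
t 33.4 p [ 0.5469 -0.1178  0.1779] yaw 97.74 F [ 0.7  0.3 -1.3] op 0.6 gf 0.0
  shift in present axes cm [ 14.3  -10.42  15.96] in final axes [ 14.3  -10.37  15.99] turn [ 0.002  0.001 -0.001] q6 -22.5
```

View pics/s12.png

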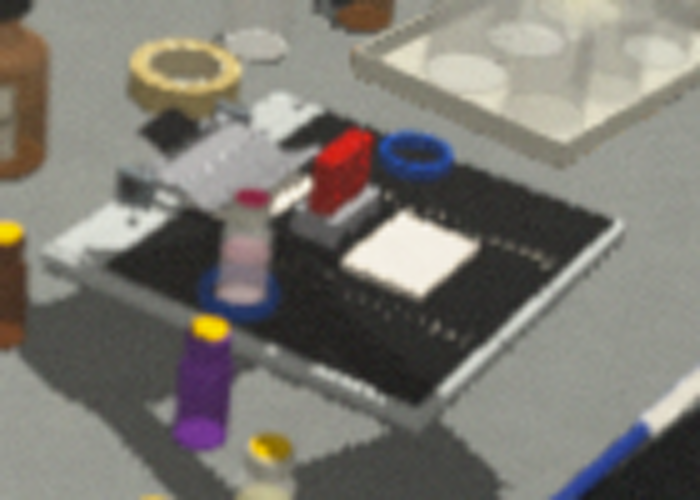

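Pink vial stands upright in the left cup (crop 245,290); next is the yellow vial.

```bash
python3 -m pendant '{"moves": [[[2.86,-2.08,0],[0,0,0]],[[2.86,-2.08,0],[0,0,0]],[[2.86,-2.08,0],[0,0,0]],[[2.86,-2.08,0],[0,0,0]],[[2.86,-2.08,0],[0,0,0]],[[0,0,0],[0,0,0]],[[0,0,4],[0,0,0]],[[0,0,3],[0,0,0]],[[0,0,0],[0,0,0]],[[0,0,0],[0,0,0]],[[0,0,0],[0,0,0]]]}' 0.65 >/dev/null
python3 -c "
from h import *
togo(.4248,.0098,.018,97.8)"
```

```text
t 34.55 p [0.425  0.0098 0.1079] yaw 97.72 F [ 0.7 -0.7  1.1] op 0.648 gf 0.0
  shift in present axes cm [ 0.01 -0.03  8.99] in final axes [ 0.01 -0.02  8.99] turn [ 0.001  0.    -0.001] q6 -9.8
```

```bash
python3 -m pendant '{"moves": [[[0,0,3],[0,0,0]],[[0,0,2.5],[0,0,0]],[[0,0,2],[0,0,0]],[[0,0,1],[0,0,0]],[[0,0,0.5],[0,0,0]],[[0,0,0],[0,0,0]],[[0,0,0],[0,0,0]]]}' | grep -E 'pos|wrist'
python3 -m pendant '{"moves": [[[0,0,0],[0,0,0]],[[0,0,0],[0,0,0]],[[0,0,0],[0,0,0]],[[0,0,0],[0,0,0]],[[0,0,0],[0,0,0]],[[0,0,0],[0,0,0]],[[0,0,0],[0,0,0]],[[0,0,0],[0,0,0]],[[0,0,0],[0,0,0]]]}' 0.15
python3 -m pendant '{"moves": [[[0,0,-1],[0,0,0]],[[0,0,-2],[0,0,0]],[[0,0,-3],[0,0,0]],[[0,0,-4],[0,0,0]],[[0,0,-4],[0,0,0]],[[0,0,-4],[0,0,0]],[[0,0,0],[0,0,0]],[[0,0,0],[0,0,0]],[[0,0,0],[0,0,0]]]}'
python3 -c "
from h import *
togo(.5704,-.2892,.20,97.8)"
```

```text
eef_pos: [0.4249, 0.0099, 0.0174]
wrist_force: [0.3, 0.5, -0.2]
t: 36.15
eef_pos: [0.4246, 0.0099, 0.0171]
ee_rot: [[-0.135, 0.991, 0.001], [0.991, 0.135, -0.0], [-0.0, 0.001, -1.0]]
wrist_force: [-1.3, 0.3, 5.9]
opening: 0.267
gripper_force: 58.8
t: 37.05
eef_pos: [0.4238, 0.0099, 0.1954]
ee_rot: [[-0.135, 0.991, -0.001], [0.991, 0.135, 0.0], [0.0, -0.001, -1.0]]
wrist_force: [-0.2, 0.1, -1.4]
opening: 0.27
gripper_force: 58.9
t 37.05 p [0.4238 0.0099 0.1954] yaw 97.73 F [-0.2  0.1 -1.4] op 0.27 gf 58.9
  shift in present axes cm [-31.61  10.5   -0.47] in final axes [-31.63  10.46  -0.46] turn [-0.001 -0.    -0.001] q6 -9.8
```

```bash
python3 -m pendant '{"moves": [[[-2,0.66,0],[0,0,0]],[[-3.5,1.15,0],[0,0,0]],[[-4,1.32,0],[0,0,0]],[[-4,1.32,0],[0,0,0]],[[-4,1.32,0],[0,0,0]],[[-4,1.32,0],[0,0,0]],[[-4,1.32,0],[0,0,0]],[[-3.5,1.15,0],[0,0,0]],[[-2.75,0.9,0],[0,0,0]],[[0,0,0],[0,0,0]],[[0,0,3.5],[0,0,0]],[[0,0,3.5],[0,0,0]],[[0,0,2.5],[0,0,0]],[[0,0,0],[0,0,0]],[[0,0,0],[0,0,0]],[[0,0,0],[0,0,0]]]}' >/dev/null
python3 - <<'E'
from h import *
togo(.5705,-.2905,.0311,97.8)
im,d=imaging.get_image('scene'); cv2.imwrite('pics/s13.png',cv2.resize(im[100:200,360:480],None,fx=5.5,fy=5.5,interpolation=2))
p=np.array(robot.observe()['eef_pos']); t=np.linspace(0,6.28,40)
for z in (-.0172,.042):
    q=proj('scene',np.c_[p[0]+.0125*np.cos(t),p[1]+.0125*np.sin(t),np.full(40,p[2]+z)])
    q=(q-[360,100])*5.5; print(q.min(0),q.max(0))
E
```

```text
t 38.65 p [ 0.5712 -0.2907  0.1031] yaw 97.74 F [-0.4  0.1 -0.2] op 0.268 gf 59.0
  shift in present axes cm [ 0.04 -0.07  7.2 ] in final axes [ 0.03 -0.06  7.2 ] turn [ 0.002  0.001 -0.001] q6 -37.0
[278.56319081 256.61230157] [330.77871339 280.72028557]
[294.5634659  144.42092354] [348.23681069 167.09741896]
```

View pics/s13.png

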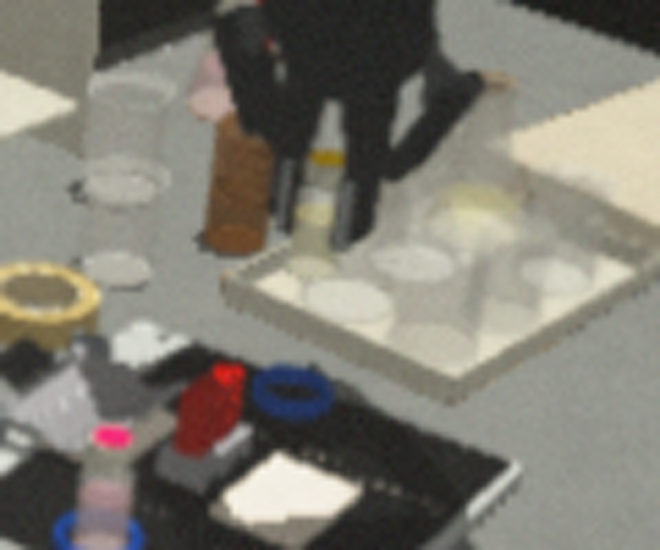

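```bash
python3 - <<'E'
from h import *
im,d=imaging.get_image('scene'); p=np.array(robot.observe()['eef_pos'])
h=cv2.cvtColor(im,cv2.COLOR_BGR2HSV).astype(int); H,S,V=h[...,0],h[...,1],h[...,2]
def cen(m,b,z,n):
    k=np.zeros_like(m); k[b[1]:b[3],b[0]:b[2]]=1; v,u=np.nonzero(m&k)
    print(n,len(u),'u',u.min(),u.max(),'v',v.min(),v.max(),'world',np.round(ray('scene',[[ (u.min()+u.max())/2,(v.min()+v.max())/2]],z)[0],4), 'cen',np.round(ray('scene',[[u.mean(),v.mean()]],z)[0],4))
cen((H>18)&(H<34)&(S>110)&(V>70),(405,122,430,135),p[2]+.042,'cap')
cen((H>100)&(H<128)&(S>110),(400,160,425,180),.0185,'cupR')
cen((H>150)&(H<174)&(S>100),(365,170,395,190),.073,'pink')
cen((H>100)&(H<128)&(S>110),(365,185,390,205),.0185,'cupL')
print(im[127:132,413:426,:].tolist()[2])
print(p)
E
```

```text
cap 17 u 416 422 v 127 129 world [ 0.5716 -0.2938  0.145 ] cen [ 0.571  -0.2933  0.145 ]
cupR 86 u 406 419 v 167 175 world [ 0.5703 -0.2915  0.0185] cen [ 0.5701 -0.2908  0.0185]
pink 21 u 377 383 v 177 180 world [ 0.5474 -0.1208  0.073 ] cen [ 0.5461 -0.1198  0.073 ]
cupL 76 u 369 386 v 193 203 world [ 0.5466 -0.1183  0.0185] cen [ 0.5439 -0.1138  0.0185]
[[59, 62, 62], [48, 53, 52], [67, 77, 79], [80, 106, 111], [56, 112, 126], [33, 109, 129], [30, 109, 132], [31, 112, 138], [30, 109, 133], [30, 78, 97], [35, 44, 46], [36, 36, 38], [38, 39, 39]]
[ 0.57116941 -0.29078877  0.10300973]
```

```bash
python3 -m pendant '{"moves": [[[0.15,-0.07,2],[0,0,0]],[[0,0,2],[0,0,0]],[[0,0,1],[0,0,0]],[[0,0,0.5],[0,0,0]],[[0,0,0.5],[0,0,0]],[[0,0,0.5],[0,0,0]],[[0,0,0.4],[0,0,0]],[[0,0,0],[0,0,0]],[[0,0,0],[0,0,0]]]}' | grep -E 'pos|wrist'
python3 -m pendant '{"moves": [[[0,0,0.2],[0,0,0]],[[0,0,0],[0,0,0]],[[0,0,0],[0,0,0]]]}' | grep -E "pos|wrist"
```

```text
eef_pos: [0.5698, -0.2892, 0.0325]
wrist_force: [-0.3, -0.4, -0.6]
eef_pos: [0.5701, -0.2894, 0.0311]
wrist_force: [-1.3, 0.5, 6.2]
```

```bash
python3 -m pendant '{"moves": [[[0,0,-0.05],[0,0,0]],[[0,0,0],[0,0,0]],[[0,0,0],[0,0,0]],[[0,0,0],[0,0,0]],[[0,0,0],[0,0,0]],[[0,0,-0.5],[0,0,0]],[[0,0,-1],[0,0,0]],[[0,0,-2],[0,0,0]],[[0,0,-3],[0,0,0]],[[0,0,-4],[0,0,0]],[[0,0,-4.5],[0,0,0]],[[0,0,-4.5],[0,0,0]],[[0,0,-4.5],[0,0,0]],[[-4,0,0],[0,0,0]],[[-4,0,0],[0,0,0]],[[-4,0,0],[0,0,0]],[[-4,0,0],[0,0,0]],[[-4,0,0],[0,0,0]],[[0,0,0],[0,0,0]],[[0,0,0],[0,0,0]]]}' 0.6
python3 - <<'E'
from h import *
for c in('top','scene'):
    im,d=imaging.get_image(c); a=im[150:260,350:475] if c=='top' else im[140:240,340:460]
    cv2.imwrite(f'pics/f_{c}.png',cv2.resize(a,(400,352 if c=='top' else 333),interpolation=2))
a=cv2.imread('pics/f_top.png');b=cv2.imread('pics/f_scene.png'); b=cv2.copyMakeBorder(b,0,19,0,0,0)
cv2.imwrite('pics/final.png',np.hstack([a,b]))
E
```

```text
t: 41.95
eef_pos: [0.5964, -0.4879, 0.2708]
ee_rot: [[-0.134, 0.991, -0.0], [0.991, 0.134, 0.0], [0.0, -0.0, -1.0]]
wrist_force: [0.3, 0.2, 0.5]
opening: 0.599
gripper_force: 0.0
```

View pics/final.png

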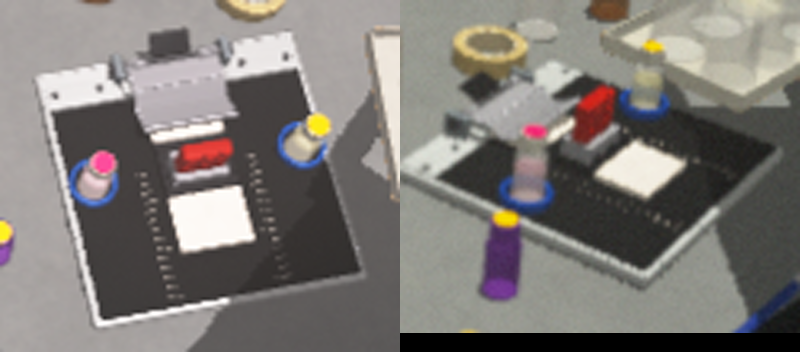

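```bash
python3 - <<'E'
from h import *
bx=np.array([.9907,.1357]);by=np.array([-.1357,.9907]);o=np.array([.5507,-.2036])
for c in('top','scene'):
    im,d=imaging.get_image(c); X=cloud(c,d); B=np.dstack([(X[...,:2]-o)@bx,(X[...,:2]-o)@by,X[...,2]])*1e3
    H,S,V=cv2.split(cv2.cvtColor(im,cv2.COLOR_BGR2HSV).astype(int))
    w=(abs(B[...,0])<150)&(abs(B[...,1])<120)&(d>0)
    pr=lambda n,m:print(c,n,m.sum(),np.round(np.percentile(B[m],[5,50,95],axis=0)).tolist() if m.any() else '')
    pr('ribtop',w&((H<8)|(H>172))&(S>130)&(B[...,2]>57)&(abs(B[...,1])<40))
    pr('panel near white',w&(S<40)&(V>150)&(B[...,0]<-10)&(B[...,0]>-75)&(abs(B[...,1])<50)&(B[...,2]>16))
    for n,yy in(('pinkcap',88),('yelcap',-88)): pr(n,w&(B[...,2]>68)&(abs(B[...,1]-yy)<30))
E
```

```text
top ribtop 91 [[-0.0, -14.0, 61.0], [5.0, 4.0, 67.0], [12.0, 20.0, 70.0]]
top panel near white 412 [[-58.0, -26.0, 18.0], [-38.0, 1.0, 21.0], [-16.0, 28.0, 24.0]]
top pinkcap 53 [[0.0, 80.0, 71.0], [8.0, 88.0, 74.0], [16.0, 96.0, 78.0]]
top yelcap 2674 [[-145.0, -116.0, 546.0], [-111.0, -91.0, 595.0], [-58.0, -62.0, 612.0]]
scene ribtop 76 [[-4.0, -12.0, 58.0], [0.0, 7.0, 65.0], [8.0, 23.0, 68.0]]
scene panel near white 246 [[-61.0, -26.0, 18.0], [-40.0, 3.0, 20.0], [-18.0, 30.0, 22.0]]
scene pinkcap 41 [[-3.0, 83.0, 69.0], [4.0, 90.0, 73.0], [12.0, 97.0, 75.0]]
scene yelcap 35 [[-5.0, -93.0, 69.0], [2.0, -83.0, 73.0], [10.0, -77.0, 76.0]]
```

```bash
python3 -c "
from rig import robot
print(robot.job_done())"
```

```text
the job is handed in; nothing more can be done
None
```

The job is handed in, though the judge returned no verdict: the panel is home under the clip against the stop, the applicator stands across it in line with the cups, and the pink and yellow vials are upright in the left and right cups; the amber bottle and tape were never touched.

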